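# Mist the potted cacti and drain the tray

### The job

Stand every potted cactus that is on the cork mat upright in the green drip tray, then press the orange cap of the mister canister fully down for a moment and let it spring back up. With the pots still in the tray, pull the red drain knob out to its stop, keep it there for two seconds so the tray drains, and let it go back in. Finally stand all the pots upright on the low bamboo shelf; leave the glass mister, the saucers and the brush where they are.

Things in the scene. Friction and masses are not known exactly. Their poses are not given: they have to be found in the camera images.
- pot_terracotta: terracotta-brown pot with a round ball cactus; loose, may be absent (None): 2 to 4 of the four pots are there. Round pot 48 mm across (grip its sides), 48 mm high; plant up to 80 mm above the pot's underside, inside its outline. About 0.14 kg. Origin: centre of the underside; z up. Starts on the cork mat, 55 mm or more from its neighbours, centre to centre
- pot_white: white pot with a slim columnar cactus; loose, may be absent (None): 2 to 4 of the four pots are there. Round pot 48 mm across (grip its sides), 48 mm high; plant up to 80 mm above the pot's underside, inside its outline. About 0.14 kg. Origin: centre of the underside; z up. Starts on the cork mat, 55 mm or more from its neighbours, centre to centre
- pot_yellow: yellow pot with a flat paddle cactus; loose, may be absent (None): 2 to 4 of the four pots are there. Round pot 48 mm across (grip its sides), 48 mm high; plant up to 80 mm above the pot's underside, inside its outline. About 0.14 kg. Origin: centre of the underside; z up. Starts on the cork mat, 55 mm or more from its neighbours, centre to centre
- pot_blue: blue pot with a pale star-shaped rosette succulent; loose, may be absent (None): 2 to 4 of the four pots are there. Round pot 48 mm across (grip its sides), 48 mm high; plant up to 80 mm above the pot's underside, inside its outline. About 0.14 kg. Origin: centre of the underside; z up. Starts on the cork mat, 55 mm or more from its neighbours, centre to centre
- station: fixed misting station. Origin: underside centre of its green square drip tray (200 mm outside, 190 mm inside, floor 5 mm up, walls 16 mm high); x points from the tray to the canister, z up. Aluminium canister with blue band, 46 mm across, 135 mm high plus cap, at x +150, y 0 mm. Grey valve block 50 x 50 x 85 mm high centred at x +25, y -150 mm; red knob on its -x face
- spray_cap (a joint): the orange nozzle cap: how far it is pressed down, in m; 0 up (sprung), stop at 0.008. Spring 3 N at the top, 8.4 N at the stop; it springs back when let go
- cap_top (a point): centre of the flat round top (30 mm across) of the orange nozzle cap, where to press straight down; 165 mm above the table when up; moves with the cap
- drain_knob (a joint): the red drain knob: how far it is pulled out of the valve block, in m; 0 in (sprung), stop at 0.025. Spring 3 N when in, 9.3 N at the stop; it springs back when let go
- knob_grip (a point): middle of the red drain knob's grip: a cylinder 26 mm across, 24 mm long, lying along the station's x, axis 60 mm above the table, with a 32 mm flange at its outer (-x) end and 18 mm free between grip and valve block when in. Pulls out along the station's -x; pinch it from above across the station's y. Moves with the knob
- shelf: low fixed bamboo-look plastic shelf, board 320 x 120 mm, top face 70 mm above the table, clear on top. Origin: on the table under the board's centre; x along the 320 mm side, z up. It stands on the left or on the right of the tray, its yaw varies
- mat: fixed cork mat 320 x 150 mm, 4 mm thick, where the pots start, on the other side from the shelf. Origin: centre of the underside, x along its long side
- glass_mister: bystander, loose: green glass plant mister with brass head, 68 mm across, 150 mm high; origin: centre of the underside
- saucers: bystander, loose: stack of plastic plant saucers, 110 mm across, 48 mm high; origin: centre of the underside
- brush: bystander, loose: wooden-handled brush lying flat beyond the station; origin: on its underside
Things that resemble listed ones, but are neither listed nor needed, are in the scene too. Leave any pink or purple look-alike of the pot_terracotta alone.

How it is judged:
By the outcome, as a careful person would: the job done as asked, in the order asked, and still so for the second after the job is handed in, with the robot touching nothing.
Of pot_terracotta, pot_white, pot_yellow, pot_blue only 2 to 4 are there at a start; the rules pass over those that are not, and their reading is None.
At some moment in a run one of pot_terracotta, pot_white, pot_yellow, pot_blue may be knocked a few centimetres aside while the robot is not near it.
It also fails if it takes over 210 s, if anything falls off the work surface, if the arm or the gripper's body presses on something with over 40 N, if the wrist force passes 120 N, or if a joint passes its speed limit or range.

### The arm

A 7-joint arm with a two-finger parallel gripper is mounted at the origin on the work surface. World frame = base frame: x ahead of the robot, y to its left, z up, the work surface at z = 0. Lengths are in m, angles in rad, forces in N, time in s.
With the tool pointing down it reaches from about 0.425 to 0.925 m from the base axis. Payload 6.8 kg.
Tool frame: the origin (TCP) lies midway between the tips of the shut fingers; the grasp point (between the pads) lies 19 mm behind it (bot.pinch_z is the distance from the TCP to the grasp point, in m); z points along the fingers, y is the line along which they close (so a half turn about z gives the same grasp; the last joint's range is limited). The gripper opens to 85 mm and grips with 20 to 120 N. Pads are 22 mm wide; open, the fingers measure 114 mm over their backs; the gripper's body (76 mm by 85 mm) begins 54 mm behind the grasp point. The pads swing forward as they close: fully open they stand 13 mm farther back than shut.
Start: joints at [-1.251, 0.477, 0.022, 1.555, -0.011, 1.109, -0.083], TCP at [0.28, 0.614, 0.231] pointing down, gripper open.
Joint ranges: [-2.96, 2.96], [-0.34, 2.1], [-1.41, 1.46], [0.24, 2.44], [-1.37, 4.51], [0.17, 1.92], [-2.96, 2.96]. Speed limits (rad/s): [2.39, 2.39, 3.14, 3.14, 3.14, 3.14, 3.14].

### API

Orientations are given as a unit quaternion [w, x, y, z].
In Python, from station import bot, imaging gives the robot as it stands. The module is installed in compiled form; this text tells all that it offers.
- The arm moves only by the tool carry_out, never from a script. Its argument "targets" is a list of rows, each a list of 5 numbers: the shift along the tool's x, y, z in cm, then the turn about the tool's z in degrees, then the opening, from -1 (shut) to 1 (fully open). In form: [[x, y, z, yaw, gripper], ...]. A call has 1 to 12 rows; each row shifts and turns the commanded pose from where the row before left it, along the tool's axes as they then stand; what a row does not reach is not made up. A row lasts 1/10 s, in which the tool goes at most 50 mm and 8.59 degrees, less where a joint would pass 70% of its speed; a pose out of reach is approached as far as the arm can. A call is refused whole if a number of a shift passes 5 or a number of a turn 8.59, either way. A call with a gripper value outside its range is refused whole. The fingers move at their own pace and stop on an object; "force" is the grip in N (left out, the last holds). Time passes only in rows, so rows that do not move let the fingers close. It gives the time, the measured TCP pose, the force, the opening and the grip force at its end, in the units of the state.
- bot.get_obs(): the state, without advancing time (a new reading comes with each control period).
- imaging.read_camera(name): name is "scene" or "top" or "wrist"; returns the picture (400x640x3 uint8, red, green, blue); there is no depth.
- imaging.calibration(name): a dict with "fx", "fy", "cx", "cy" (pixels), "extrinsics" (4x4, takes a point from world to camera coordinates). Camera axes: x right, y up, looking along -z (the intrinsics and any distortion apply to the point x, -y, -z); pixel columns grow to the right and rows downward; lengths in m; the calibration is good to about 2 mm. A picture is of the moment at which its call begins: read the wrist's pose just before it. calibration takes no time and is no camera call; for the wrist camera it gives the pose at the moment of the call.
- bot.hand_in(): hands the job in; it is judged then, once.
The state is a dict: "t": time; "q": joint angles; "joint_vel": joint speeds; "joint_torque": joint torques, N m; "eef_pos": TCP position; "tool_rot": TCP orientation; "contact_force": force on the tool from outside, world axes, zero at the start; "torque": the same for the moment, N m; "gripper_width": opening from 0.0 (shut) to 1.0 (fully open); "grasp_force": force on a finger pad.
Only numpy, scipy, OpenCV 4.12 (cv2) and the standard library are available. Lean on these libraries where they do the work, as an engineer would, in place of code of your own. Each camera call takes 0.05 s, during which the arm holds its last target. There are 200 camera calls.

## Working session

There is one attempt and no reset: what is moved stays moved. The work goes in short steps, Python scripts to look and compute and a tool call to move; the robot and the scene stay as the last step left them, time stands still between calls to the robot, and variables do not carry over. Pictures are saved under pics/ and viewed, at most 14 in all, crops included, and the job is handed in when it is done.

Besides the shell and the picture viewer there is one more tool, called as name([rows], argument=value, ...), one row to a line, values as JSON. carry_out: Moves the arm, as the interface text tells. Its arguments: {"type":"object","properties":{"targets":{"type":"array"},"force":{"type":"number"}},"required":["targets"]}

```bash
mkdir -p pics; cat > h.py <<'E'
import numpy as np, cv2
from station import bot, imaging
def ray(n,u,v,c=None):
    c=c or imaging.calibration(n); E=np.array(c["extrinsics"]); R,t=E[:3,:3],E[:3,3]
    d=np.array([(u-c["cx"])/c["fx"],-(v-c["cy"])/c["fy"],-1.]); return -R.T@t, R.T@d
def onz(n,u,v,z,c=None):
    o,d=ray(n,u,v,c); return o+d*(z-o[2])/d[2]
def pix(n,p,c=None):
    c=c or imaging.calibration(n); q=(np.array(c["extrinsics"])@np.r_[p,1])[:3]
    return c["cx"]+c["fx"]*q[0]/-q[2], c["cy"]-c["fy"]*q[1]/-q[2]
def save(n,f):
    im=imaging.read_camera(n); cv2.imwrite(f"pics/{f}.png",im[:,:,::-1]); return im
E
python3 - <<'E'
from h import *
for n in("scene","top"):
    save(n,n+"0"); print(n,imaging.calibration(n))
o=bot.get_obs(); print(o["t"],o["eef_pos"],o["tool_rot"],o["gripper_width"],bot.pinch_z)
E
```

```text
scene {'fx': 394.731520324308, 'fy': 394.731520324308, 'cx': 314.35561577280197, 'cy': 193.40094774014773, 'extrinsics': array([[-0.64180512,  0.76683733,  0.00683327,  0.39486148],
       [-0.54347027, -0.4611084 ,  0.70144073,  0.23046505],
       [ 0.54104182,  0.44647457,  0.71269503, -1.6290409 ],
       [ 0.        ,  0.        ,  0.        ,  1.        ]])}
top {'fx': 443.5286887770026, 'fy': 443.5286887770026, 'cx': 310.4040563373121, 'cy': 199.55492979872685, 'extrinsics': array([[ 0.00591366, -0.9999724 ,  0.00449838, -0.02699203],
       [ 0.99797973,  0.00618632,  0.06323116, -0.60937263],
       [-0.06325724,  0.00411536,  0.99798877, -1.82463011],
       [ 0.        ,  0.        ,  0.        ,  1.        ]])}
0.1 [0.27981807 0.6136798  0.2304149 ] [-1.18018414e-04  2.12271946e-01  9.77210277e-01 -8.25294586e-04] 1.0003051287549602 0.0187
```

View pics/scene0.png

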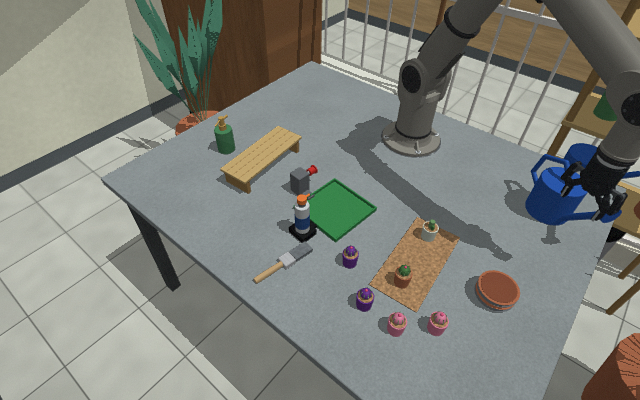

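View pics/top0.png

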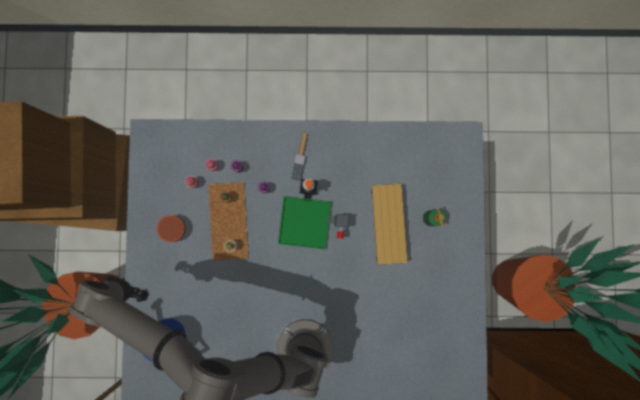

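Candidates: scene (402,276) is a terracotta pot with a green ball, on the mat, and (429,230) is a white pot, on the mat. The look-alikes are purple at (350,257) and (365,299), and pink at (397,322) and (438,322), all off the mat. The saucers are at (497,290). I choose the two on the mat and check them in a crop.

```bash
python3 - <<'E'
from h import *
a=cv2.imread("pics/scene0.png")[205:315,330:470]; b=cv2.imread("pics/top0.png")
A=cv2.resize(a,(560,440),interpolation=3); cv2.imwrite("pics/crop.png",A)
B=cv2.resize(b[125:275,170:420],(800,480),interpolation=3); cv2.imwrite("pics/croptop.png",B)
hsv=cv2.cvtColor(b,cv2.COLOR_BGR2HSV)
def quad(lo,hi,z,name,box):
    m=cv2.inRange(hsv,lo,hi); k=np.zeros_like(m); x0,y0,x1,y1=box; k[y0:y1,x0:x1]=255
    cs,_=cv2.findContours(m&k,0,1); c=max(cs,key=cv2.contourArea); r=cv2.minAreaRect(c)
    P=np.array([onz("top",u,v,z)[:2] for u,v in cv2.boxPoints(r)])
    print(name,r,"ctr",P.mean(0).round(4),"edges",(P[1]-P[0]).round(3),(P[2]-P[1]).round(3))
quad((40,100,40),(80,255,255),.016,"tray",(265,180,345,260))
quad((15,60,100),(30,255,255),.07,"shelf",(360,170,420,280))
quad((5,70,60),(25,255,255),.004,"mat",(200,175,255,270))
quad((0,180,120),(6,255,255),.07,"knob",(330,222,350,245))
quad((5,180,150),(20,255,255),.165,"cap",(300,175,318,195))
for u,v in((228,196),(231,245)): print(onz("top",u,v,.06).round(3))
for u,v in((402,276),(429,230)): print("s",onz("scene",u,v,.04).round(3))
print("cap scene",onz("scene",302,198,.165), "knob scene",onz("scene",312,169,.06))
E
```

```text
tray ((304.2679138183594, 221.97268676757812), (48.08017349243164, 48.48911666870117), 6.709836483001709) ctr [0.5167 0.0016] edges [ 0.2   -0.021] [-0.022 -0.199]
shelf ((388.9430236816406, 223.7247772216797), (79.66727447509766, 30.989866256713867), 85.79464721679688) ctr [ 0.5115 -0.3403] edges [ 0.01  -0.125] [-0.32  -0.021]
mat ((227.8307647705078, 220.953857421875), (76.54862213134766, 35.94457244873047), 86.8201675415039) ctr [0.5197 0.321 ] edges [ 0.009 -0.15 ] [-0.319 -0.023]
knob ((340.0, 234.0), (4.0, 4.0), 90.0) ctr [ 0.4682 -0.143 ] edges [ 0.    -0.016] [-0.016 -0.   ]
cap ((308.5000305175781, 183.00001525878906), (4.949747085571289, 4.949747085571289), 45.0) ctr [ 0.6639 -0.015 ] edges [ 0.014 -0.013] [-0.013 -0.014]
[0.619 0.312 0.06 ]
[0.421 0.296 0.06 ]
s [0.625 0.33  0.04 ]
s [0.425 0.308 0.04 ]
cap scene [ 0.66652087 -0.00562518  0.165     ] knob scene [ 0.46132634 -0.14023882  0.06      ]
```

View pics/crop.png

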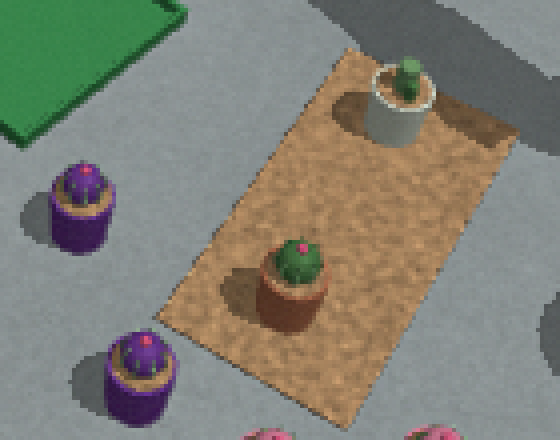

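View pics/croptop.png

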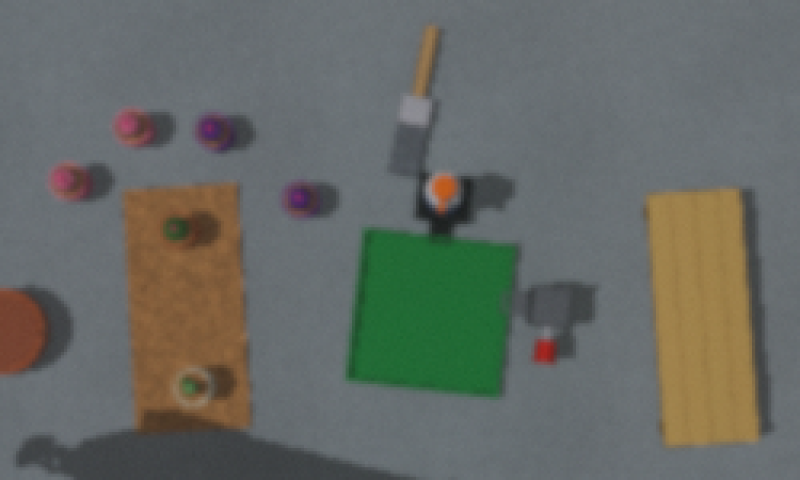

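The crop shows a terracotta pot with a green ball cactus at crop (293,290) and a white pot with a columnar cactus at (400,105). Both are on the mat; no blue or yellow pot is present. In the top crop the tray, cap (445,188), knob (545,350) and shelf (705,315) are all clear. I start by moving above the white pot.

carry_out([
  [0, 0, -1, -6.2, 1],
  [0, 0, -1, -6.2, 1],
  [0, 0, 0, -6.2, 1],
  [-2.2, -3.7, 0, 0, 1],
  [-2.2, -3.7, 0, 0, 1],
  [-2.2, -3.7, 0, 0, 1],
  [-2.2, -3.7, 0, 0, 1],
  [-2.2, -3.7, 0, 0, 1],
  [-2.2, -3.7, 0, 0, 1],
  [-2.2, -3.7, 0, 0, 1],
  [-2.0, -3.7, 0, 0, 1],
], force=40)

```text
t: 1.2
eef_pos: [0.4231, 0.2998, 0.2511]
tool_rot: [-0.0, 0.052, 0.999, -0.0]
contact_force: [0.3, 0.7, -0.1]
gripper_width: 0.999
grasp_force: 0.0
```

```bash
cat >> h.py <<'E'
from scipy.spatial.transform import Rotation as Ro
def st():
    o=bot.get_obs(); q=o["tool_rot"]; return np.array(o["eef_pos"]),Ro.from_quat([q[1],q[2],q[3],q[0]]).as_matrix(),o
def to(p,yaw=83.9):
    e,R,o=st(); d=R.T@(np.array(p)-e); a=np.degrees(np.arctan2(R[1,1],R[0,1]))
    print("t",o["t"],"eef",e.round(4),"shift cm",(d*100).round(2),"yawturn",round(a-yaw,2))
E
python3 - <<'E'
from h import *
c=imaging.calibration("wrist"); save("wrist","w1"); to([.421,.3,.23])
for p in([.421,.3,.052],[.62,.315,.052]): print(pix("wrist",p,c))
E
```

```text
t 1.25 eef [0.4265 0.292  0.251 ] shift cm [0.63 0.74 2.1 ] yawturn -0.35
(np.float64(318.59187357995364), np.float64(168.5411134400775))
(np.float64(347.94796261646036), np.float64(329.0096340413895))
```

View pics/w1.png

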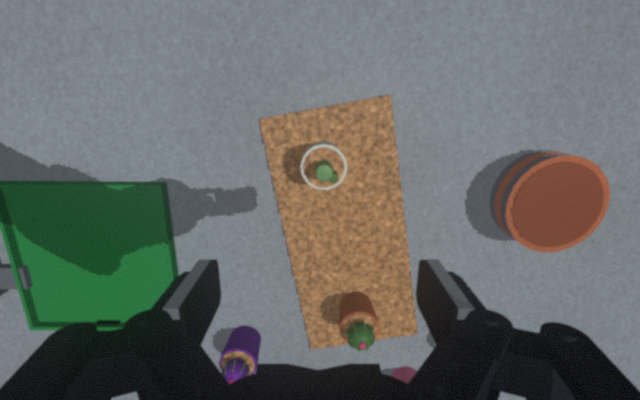

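The wrist view shows the white rim centre at (324,167). The terracotta rim is partly hidden by its ball, at about (358,318).

```bash
python3 - <<'E'
from h import *
c=imaging.calibration("wrist")
w=onz("wrist",324,167,.052,c);print(w, onz("wrist",358,318,.052,c)); to([w[0],w[1],.046])
E
```

```text
[0.42354352 0.29703504 0.052     ] [0.60951721 0.3177464  0.052     ]
t 1.25 eef [0.4265 0.292  0.251 ] shift cm [ 0.37  0.56 20.5 ] yawturn -0.35
```

carry_out([
  [0, 0, 3, 0, 1],
  [0, 0, 4, 0, 1],
  [0, 0, 4, 0, 1],
  [0, 0, 0, 0, 1],
  [0, 0, 0, 0, 1],
])

```text
t: 1.75
eef_pos: [0.4224, 0.3018, 0.1415]
tool_rot: [-0.001, 0.052, 0.999, -0.001]
contact_force: [-0.4, 1.7, 0.0]
gripper_width: 0.998
grasp_force: 0.0
```

```bash
python3 - <<'E'
from h import *
to([.4235,.297,.017])
E
```

```text
t 1.75 eef [0.4224 0.3018 0.1415] shift cm [-0.17 -0.45 12.45] yawturn 0.19
```

The arm was still settling between that picture and its calibration, so I measure again now that it is still.

```bash
python3 - <<'E'
from h import *
c=imaging.calibration("wrist"); im=save("wrist","w2"); to([.42,.305,.017])
hsv=cv2.cvtColor(im,cv2.COLOR_RGB2HSV); m=cv2.inRange(hsv,(0,0,140),(180,45,255))
cs,_=cv2.findContours(m,0,1)
for k in sorted(cs,key=cv2.contourArea)[-4:]:
    (u,v),r=cv2.minEnclosingCircle(k); print(u,v,r,cv2.contourArea(k),onz("wrist",u,v,.052,c))
print(pix("wrist",[.42,.305,.052],c))
cv2.imwrite("pics/w2.png",im[:,:,::-1])
E
```

```text
t 1.8 eef [0.4233 0.3025 0.1427] shift cm [ 0.36  0.2  12.57] yawturn 0.19
325.0 91.0 42.450069427490234 818.5 [0.34637394 0.31359078 0.052     ]
104.5 138.0 64.72451782226562 2004.0 [0.36134616 0.16060435 0.052     ]
396.0 87.5 93.0981674194336 4844.5 [0.348975   0.36003991 0.052     ]
514.5 104.5 96.88404846191406 6451.0 [0.36777243 0.43787136 0.052     ]
(np.float64(323.0064524371036), np.float64(198.97452655907026))
```

View pics/w2.png

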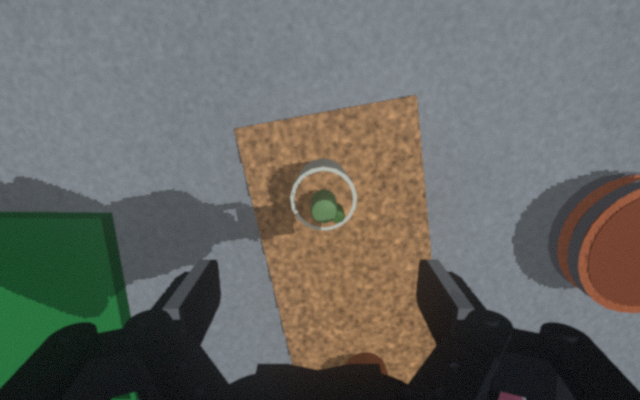

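The rim centre at (324,198) matches a pot at (0.420, 0.305). I descend.

carry_out([
  [0.3, 0.2, 3, 0, 1],
  [0, 0, 3, 0, 1],
  [0, 0, 3, 0, 1],
  [0, 0, 3.5, 0, 1],
  [0, 0, 0, 0, 1],
  [0, 0, 0, 0, 1],
  [0, 0, 0, 0, 1],
])

```text
t: 2.5
eef_pos: [0.4215, 0.3055, 0.0188]
tool_rot: [0.001, 0.052, 0.999, 0.001]
contact_force: [0.3, 0.3, 1.1]
gripper_width: 0.997
grasp_force: 0.0
```

```bash
python3 - <<'E'
from h import *
to([.42,.305,.017]); print(st()[2]["contact_force"])
E
```

```text
t 2.5 eef [0.4215 0.3055 0.0188] shift cm [ 0.14 -0.07  0.18] yawturn 0.18
[0.32574121 0.30605619 1.14386033]
```

carry_out([
  [0.1, 0, 0.1, 0, -1],
  [0, 0, 0, 0, -1],
  [0, 0, 0, 0, -1],
  [0, 0, 0, 0, -1],
  [0, 0, 0, 0, -1],
  [0, 0, 0, 0, -1],
  [0, 0, -2, 0, -1],
  [0, 0, -3, 0, -1],
  [0, 0, -3, 0, -1],
  [0, 0, 0, 0, -1],
  [0, 0, 0, 0, -1],
])

```text
t: 3.6
eef_pos: [0.419, 0.3044, 0.0957]
tool_rot: [0.0, 0.052, 0.999, 0.0]
contact_force: [-0.6, 0.1, -2.0]
gripper_width: 0.548
grasp_force: 41.6
```

```bash
python3 - <<'E'
from h import *
to([.492,.0545,.10])
E
```

```text
t 3.6 eef [0.419  0.3044 0.0957] shift cm [ -9.84 -24.1   -0.44] yawturn 0.19
```

Held. I carry it over the tray.

carry_out([
  [-0.8, -2, 0, 0, -1],
  [-1.3, -3, 0, 0, -1],
  [-1.3, -3, 0, 0, -1],
  [-1.3, -3, 0, 0, -1],
  [-1.3, -3, 0, 0, -1],
  [-1.3, -3, 0, 0, -1],
  [-1.3, -3, 0, 0, -1],
  [-0.8, -2.5, 0, 0, -1],
  [-0.4, -1.6, 0, 0, -1],
  [0, 0, 0, 0, -1],
  [0, 0, 0, 0, -1],
  [0, 0, 0, 0, -1],
])

```text
t: 4.8
eef_pos: [0.4909, 0.0557, 0.0947]
tool_rot: [-0.001, 0.051, 0.999, 0.0]
contact_force: [1.0, -0.2, -1.6]
gripper_width: 0.551
grasp_force: 41.7
```

```bash
python3 - <<'E'
from h import *
to([.492,.0545,.019])
E
```

```text
t 4.8 eef [0.4909 0.0557 0.0947] shift cm [-0.13 -0.11  7.57] yawturn 0.29
```

carry_out([
  [-0.1, -0.1, 2.5, 0, -1],
  [0, 0, 2.5, 0, -1],
  [0, 0, 1.7, 0, -1],
  [0, 0, 0.8, 0, -1],
  [0, 0, 0, 0, -1],
  [0, 0, 0, 0, -1],
  [0, 0, 0.15, 0, -1],
  [0, 0, 0, 0, -1],
  [0, 0, 0, 0, -1],
])

```text
t: 5.7
eef_pos: [0.4927, 0.0534, 0.0193]
tool_rot: [0.0, 0.052, 0.999, 0.0]
contact_force: [-0.4, 0.6, -1.3]
gripper_width: 0.554
grasp_force: 41.7
```

```bash
python3 - <<'E'
from h import *
print(st()[2]["contact_force"])
E
```

```text
[-0.38578134  0.5587789  -1.30350076]
```

carry_out([
  [0, 0, 0.1, 0, -1],
  [0, 0, 0, 0, -1],
  [0, 0, 0, 0, -1],
])

```text
t: 6.0
eef_pos: [0.4924, 0.0533, 0.0178]
tool_rot: [-0.0, 0.052, 0.999, -0.0]
contact_force: [0.6, 0.1, -2.2]
gripper_width: 0.55
grasp_force: 41.7
```

carry_out([
  [0, 0, 0.1, 0, -1],
  [0, 0, 0, 0, -1],
  [0, 0, 0, 0, -1],
])

```text
t: 6.3
eef_pos: [0.4925, 0.0533, 0.0174]
tool_rot: [0.0, 0.052, 0.999, 0.0]
contact_force: [-3.0, -0.5, 7.9]
gripper_width: 0.553
grasp_force: 42.8
```

carry_out([
  [0, 0, 0.1, 0, -1],
  [0, 0, 0, 0, -1],
  [0, 0, 0, 0, -1],
])

```text
t: 6.6
eef_pos: [0.4925, 0.0533, 0.0173]
tool_rot: [0.0, 0.052, 0.999, 0.0]
contact_force: [-5.9, -1.0, 21.3]
gripper_width: 0.551
grasp_force: 44.1
```

Contact. I back off slightly, open, lift clear and go back towards the terracotta pot.

carry_out([
  [0, 0, -0.2, 0, -1],
  [0, 0, 0, 0, 0.6],
  [0, 0, 0, 0, 1],
  [0, 0, 0, 0, 1],
  [0, 0, 0, 0, 1],
  [0, 0, 0, 0, 1],
  [0, 0, -3, 0, 1],
  [0, 0, -4, 0, 1],
  [0, 0, -4, 0, 1],
  [0, 0, -4, 0, 1],
  [0, 0, 0, 0, 1],
])

```text
t: 7.7
eef_pos: [0.4958, 0.0539, 0.1728]
tool_rot: [0.005, 0.052, 0.999, 0.002]
contact_force: [1.7, 0.2, 0.2]
gripper_width: 0.997
grasp_force: 0.0
```

```bash
python3 - <<'E'
from h import *
to([.52,.315,.20])
E
```

```text
t 7.7 eef [0.4958 0.0539 0.1728] shift cm [ 0.27 26.23 -2.63] yawturn 0.17
```

carry_out([
  [-0.6, 2, 0, 0, 1],
  [-1, 3, 0, 0, 1],
  [-1, 3.2, 0, 0, 1],
  [-1, 3.2, 0, 0, 1],
  [-1, 3.2, 0, 0, 1],
  [-1.2, 3.2, 0, 0, 1],
  [-1.2, 3.4, 0, 0, 1],
  [-1, 3.2, 0, 0, 1],
  [-1, 3, 0, 0, 1],
  [0, 0, 0, 0, 1],
  [0, 0, 0, 0, 1],
  [0, 0, 0, 0, 1],
])

```text
t: 8.9
eef_pos: [0.6099, 0.315, 0.1671]
tool_rot: [-0.0, 0.052, 0.999, -0.001]
contact_force: [0.5, -0.2, 1.0]
gripper_width: 0.999
grasp_force: 0.0
```

```bash
python3 - <<'E'
from h import *
c=imaging.calibration("wrist"); im=save("wrist","w3"); to([.617,.318,.017]); print(pix("wrist",[.617,.318,.052],c))
E
```

```text
t 8.95 eef [0.61   0.3148 0.1674] shift cm [-0.67  0.41 15.04] yawturn 0.09
(np.float64(323.6649418312464), np.float64(200.99750034608883))
```

View pics/w3.png

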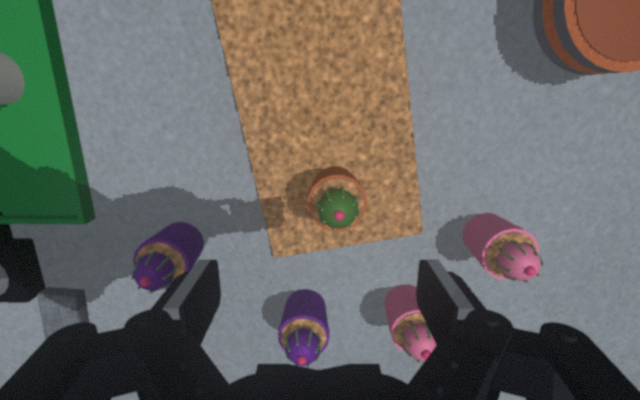

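The terracotta rim centre is at (337,198). The purple and pink look-alikes lie over 100 mm to each side, clear of the fingers.

```bash
python3 - <<'E'
from h import *
w=onz("wrist",337,198,.052);print(w); to([w[0],w[1],.018])
b=cv2.imread("pics/w3.png"); m=cv2.inRange(cv2.cvtColor(b,40),(5,0,0),(12,255,255))
p=onz("wrist",340,207,.07); print(p)
E
```

```text
[0.61588793 0.32874725 0.052     ]
t 8.95 eef [0.61   0.3148 0.1674] shift cm [-0.44  1.47 14.94] yawturn 0.09
[0.61765786 0.32991125 0.07      ]
```

carry_out([
  [-0.5, 1.5, 2, 0, 1],
  [0, 0, 3, 0, 1],
  [0, 0, 0, 0, 1],
  [0, 0, 2, 0, 1],
  [0, 0, 3, 0, 1],
  [0, 0, 3, 0, 1],
  [0, 0, 1.9, 0, 1],
  [0, 0, 0, 0, 1],
  [0, 0, 0, 0, 1],
])

```text
t: 9.85
eef_pos: [0.6174, 0.3308, 0.0199]
tool_rot: [0.0, 0.052, 0.999, 0.0]
contact_force: [-0.3, 0.6, 1.5]
gripper_width: 0.996
grasp_force: 0.0
```

```bash
python3 - <<'E'
from h import *
to([.6165,.329,.018]); print(st()[2]["contact_force"])
E
```

```text
t 9.85 eef [0.6174 0.3308 0.0199] shift cm [ 0.07 -0.19  0.19] yawturn 0.15
[-0.31469027  0.57555241  1.4753998 ]
```

carry_out([
  [0, -0.2, 0.15, 0, -1],
  [0, 0, 0, 0, -1],
  [0, 0, 0, 0, -1],
  [0, 0, 0, 0, -1],
  [0, 0, 0, 0, -1],
  [0, 0, 0, 0, -1],
  [0, 0, -3, 0, -1],
  [0, 0, -4, 0, -1],
  [0, 0, -4, 0, -1],
  [0, 0, 0, 0, -1],
  [0, 0, 0, 0, -1],
])

```text
t: 10.95
eef_pos: [0.6167, 0.3293, 0.1282]
tool_rot: [0.001, 0.052, 0.999, 0.001]
contact_force: [-0.5, -0.5, -2.4]
gripper_width: 0.552
grasp_force: 41.8
```

```bash
python3 - <<'E'
from h import *
to([.5547,-.0227,.12])
E
```

```text
t 10.95 eef [0.6167 0.3293 0.1282] shift cm [  2.54 -35.65   0.77] yawturn 0.19
```

carry_out([
  [0.2, -2, 0, 0, -1],
  [0.3, -3.2, 0, 0, -1],
  [0.3, -3.5, 0, 0, -1],
  [0.3, -3.5, 0, 0, -1],
  [0.3, -3.5, 0, 0, -1],
  [0.3, -3.5, 0, 0, -1],
  [0.3, -3.5, 0, 0, -1],
  [0.3, -3.5, 0, 0, -1],
  [0.2, -3.5, 0, 0, -1],
  [0, -3.2, 0, 0, -1],
  [0, -2.2, 0, 0, -1],
  [0, -0.5, 0, 0, -1],
])

```text
t: 12.15
eef_pos: [0.5528, -0.0262, 0.1255]
tool_rot: [-0.002, 0.054, 0.999, -0.001]
contact_force: [0.0, 0.4, -1.3]
gripper_width: 0.552
grasp_force: 41.9
```

carry_out([
  [0, 0, 0, 0, -1],
  [0, 0, 0, 0, -1],
  [0, 0, 0, 0, -1],
])

```text
t: 12.45
eef_pos: [0.5549, -0.0206, 0.1269]
tool_rot: [-0.0, 0.05, 0.999, 0.0]
contact_force: [0.1, 0.4, -1.6]
gripper_width: 0.553
grasp_force: 41.9
```

```bash
python3 - <<'E'
from h import *
to([.5547,-.0227,.0195])
E
```

```text
t 12.45 eef [ 0.5549 -0.0206  0.1269] shift cm [-1.000e-02 -2.200e-01  1.074e+01] yawturn 0.34
```

carry_out([
  [0, -0.2, 3, 0, -1],
  [0, 0, 3, 0, -1],
  [0, 0, 3, 0, -1],
  [0, 0, 1.2, 0, -1],
  [0, 0, 0.4, 0, -1],
  [0, 0, 0, 0, -1],
  [0, 0, 0, 0, -1],
  [0, 0, 0, 0, -1],
])

```text
t: 13.25
eef_pos: [0.5558, -0.0244, 0.0226]
tool_rot: [0.001, 0.052, 0.999, 0.0]
contact_force: [0.3, 0.1, -1.7]
gripper_width: 0.551
grasp_force: 41.9
```

carry_out([
  [0, 0, 0.1, 0, -1],
  [0, 0, 0, 0, -1],
  [0, 0, 0, 0, -1],
])

```text
t: 13.55
eef_pos: [0.5548, -0.0245, 0.0205]
tool_rot: [0.0, 0.052, 0.999, 0.0]
contact_force: [-0.8, 0.9, -1.5]
gripper_width: 0.553
grasp_force: 41.9
```

carry_out([
  [0, 0, 0.1, 0, -1],
  [0, 0, 0, 0, -1],
  [0, 0, 0, 0, -1],
])

```text
t: 13.85
eef_pos: [0.5549, -0.0245, 0.0197]
tool_rot: [0.0, 0.052, 0.999, 0.0]
contact_force: [-2.6, 0.2, 5.1]
gripper_width: 0.551
grasp_force: 42.5
```

carry_out([
  [0, 0, -0.1, 0, 0.6],
  [0, 0, 0, 0, 1],
  [0, 0, 0, 0, 1],
  [0, 0, 0, 0, 1],
  [0, 0, 0, 0, 1],
  [0, 0, -3, 0, 1],
  [0, 0, -4, 0, 1],
  [0, 0, -4.5, 0, 1],
  [0, 0, -4.5, 0, 1],
  [0, 0, -4, 0, 1],
  [0, 0, 0, 0, -1],
  [0, 0, 0, 0, -1],
])

```text
t: 15.05
eef_pos: [0.5551, -0.0245, 0.2211]
tool_rot: [0.001, 0.052, 0.999, 0.0]
contact_force: [0.3, 0.7, -1.0]
gripper_width: 0.689
grasp_force: 0.0
```

```bash
python3 - <<'E'
from h import *
c=imaging.calibration("wrist"); im=save("wrist","w4"); to([.666,-.0144,.2])
for p in([.666,-.0144,.165],[.471,-.144,.073]): print(pix("wrist",p,c))
E
```

```text
t 15.1 eef [ 0.5542 -0.0245  0.2198] shift cm [-11.02   2.15   1.97] yawturn 0.19
(np.float64(348.242186969817), np.float64(359.7865593934008))
(np.float64(164.31442534972467), np.float64(98.4299995721565))
```

View pics/w4.png

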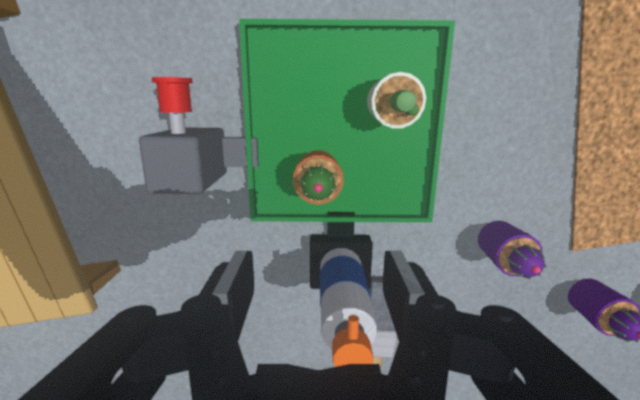

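Both pots stand upright in the tray: white rim at (398,99), terracotta at (318,178). The knob grip is at about (174,97) and the cap at (352,350).

```bash
python3 - <<'E'
from h import *
c=imaging.calibration("wrist")
P=np.array([onz("wrist",u,v,.016,c)[:2] for u,v in((240,20),(454,20),(434,221),(251,221))]); print(P.round(4),P.mean(0))
print("edges",[np.degrees(np.arctan2(*(P[j]-P[i])[::-1])).round(1) for i,j in((0,1),(3,2),(0,3),(1,2))])
for u in (158,190,174): print("knob",onz("wrist",u,97,.06,c).round(4),onz("wrist",u,97,.073,c).round(4))
print("cap",onz("wrist",352,352,.165,c))
t=onz("top",170+545/3.2,125+350/3.2,.07); print("top knob",t)
print("scene knob",[onz("scene",u,169,.06) for u in(309,313)], pix("scene",[.471,-.144,.06]))
E
```

```text
[[ 0.4066 -0.0824]
 [ 0.4269  0.1144]
 [ 0.6242  0.0956]
 [ 0.6036 -0.1041]] [0.51530526 0.00590697]
edges [np.float64(84.1), np.float64(84.1), np.float64(-6.3), np.float64(-5.5)]
knob [ 0.4675 -0.1543  0.06  ] [ 0.4681 -0.1485  0.073 ]
knob [ 0.4703 -0.127   0.06  ] [ 0.4708 -0.1223  0.073 ]
knob [ 0.4689 -0.1407  0.06  ] [ 0.4694 -0.1354  0.073 ]
cap [ 0.65687239 -0.01124672  0.165     ]
top knob [ 0.46665604 -0.14428146  0.07      ]
scene knob [array([ 0.46821324, -0.14834129,  0.06      ]), array([ 0.45903047, -0.13753772,  0.06      ])] (np.float64(309.42244881324325), np.float64(169.93421214833387))
```

carry_out([
  [-1, 0.2, 0, 0, -1],
  [-2, 0.5, 0, 0, -1],
  [-2, 0.5, 0, 0, -1],
  [-2, 0.5, 0, 0, -1],
  [-2, 0.4, 0, 0, -1],
  [-1.5, 0.3, 0, 0, -1],
  [-0.4, 0, 0, 0, -1],
  [0, 0, 0, 0, -1],
  [0, 0, 0, 0, -1],
  [0, 0, 0, 0, -1],
])

```text
t: 16.1
eef_pos: [0.6649, -0.0121, 0.2201]
tool_rot: [-0.0, 0.052, 0.999, -0.0]
contact_force: [0.1, -0.8, 0.7]
gripper_width: -0.001
grasp_force: 0.0
```

```bash
python3 - <<'E'
from h import *
to([.665,-.012,.17]); save("scene","s1")
i=cv2.imread("pics/s1.png")[120:260,240:400]; cv2.imwrite("pics/s1c.png",cv2.resize(i,None,fx=4,fy=4,interpolation=3))
E
```

```text
t 16.1 eef [ 0.6649 -0.0121  0.2201] shift cm [-0.01  0.01  5.01] yawturn 0.18
```

View pics/s1c.png

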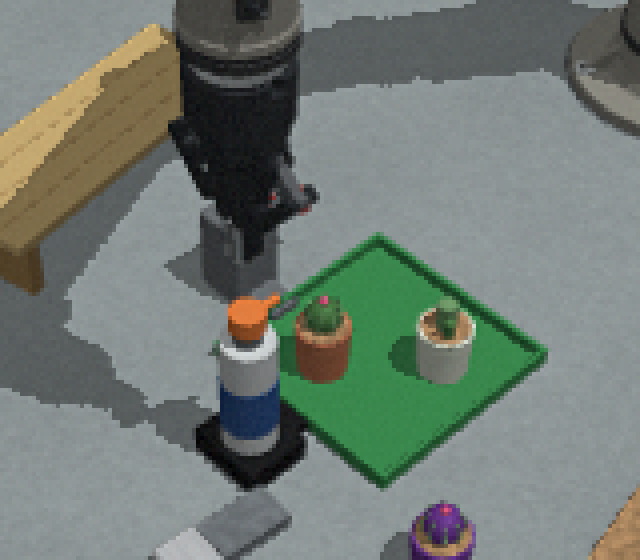

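The closed fingertips at (255,255) are above the cap at (248,308). I press down.

carry_out([
  [0, 0, 2, 0, -1],
  [0, 0, 2, 0, -1],
  [0, 0, 0.8, 0, -1],
  [0, 0, 0.5, 0, -1],
  [0, 0, 0.3, 0, -1],
  [0, 0, 0.3, 0, -1],
  [0, 0, 0, 0, -1],
  [0, 0, 0, 0, -1],
])

```text
t: 16.95
eef_pos: [0.6657, -0.0119, 0.1622]
tool_rot: [0.0, 0.052, 0.999, 0.0]
contact_force: [-3.3, 0.7, 5.2]
gripper_width: -0.001
grasp_force: 2.3
```

carry_out([
  [0, 0, 0.3, 0, -1],
  [0, 0, 0.2, 0, -1],
  [0, 0, 0, 0, -1],
  [0, 0, 0, 0, -1],
])

```text
t: 17.35
eef_pos: [0.6659, -0.0119, 0.1575]
tool_rot: [0.001, 0.052, 0.999, 0.0]
contact_force: [-3.6, -0.3, 7.9]
gripper_width: 0.001
grasp_force: 3.9
```

carry_out([
  [0, 0, 0.1, 0, -1],
  [0, 0, 0.1, 0, -1],
  [0, 0, 0, 0, -1],
  [0, 0, 0, 0, -1],
  [0, 0, 0, 0, -1],
  [0, 0, 0, 0, -1],
  [0, 0, 0, 0, -1],
])

```text
t: 18.05
eef_pos: [0.666, -0.0119, 0.1571]
tool_rot: [0.001, 0.052, 0.999, 0.0]
contact_force: [-8.5, 0.5, 16.5]
gripper_width: 0.001
grasp_force: 8.5
```

Cap at its stop, with the force beyond the spring's. I release and rise.

carry_out([
  [0, 0, -1, 0, -1],
  [0, 0, -3, 0, -1],
  [0, 0, -4, 0, -1],
  [0, 0, 0, 0, -1],
  [0, 0, 0, 0, -1],
])

```text
t: 18.55
eef_pos: [0.6666, -0.0119, 0.2356]
tool_rot: [0.002, 0.052, 0.999, 0.0]
contact_force: [0.4, 0.0, -0.3]
gripper_width: -0.004
grasp_force: 0.0
```

```bash
python3 - <<'E'
from h import *
to([.469,-.141,.2])
E
```

```text
t 18.55 eef [ 0.6666 -0.0119  0.2356] shift cm [ 18.34 -14.88   3.49] yawturn 0.19
```

carry_out([
  [1.2, -1, 0, 0, 1],
  [2.6, -2.1, 0, 0, 1],
  [2.8, -2.3, 0, 0, 1],
  [2.8, -2.3, 0, 0, 1],
  [2.8, -2.3, 0, 0, 1],
  [2.6, -2.1, 0, 0, 1],
  [2.2, -1.8, 1, 0, 1],
  [1.3, -1, 2, 0, 1],
  [0, 0, 2, 0, 1],
  [0, 0, 2, 0, 1],
  [0, 0, 0, 0, 1],
  [0, 0, 0, 0, 1],
])

```text
t: 19.75
eef_pos: [0.4678, -0.1411, 0.1638]
tool_rot: [-0.001, 0.051, 0.999, 0.0]
contact_force: [0.1, -0.2, 1.0]
gripper_width: 1.0
grasp_force: 0.0
```

```bash
python3 - <<'E'
from h import *
c=imaging.calibration("wrist"); im=save("wrist","w5"); to([.469,-.141,.042])
for p in([.469,-.141,.06],[.457,-.141,.06]): print(pix("wrist",p,c))
hsv=cv2.cvtColor(im,cv2.COLOR_RGB2HSV); m=cv2.inRange(hsv,(0,180,80),(6,255,255))|cv2.inRange(hsv,(175,180,80),(180,255,255))
cs,_=cv2.findContours(m,0,1); k=max(cs,key=cv2.contourArea); x,y,w,h=cv2.boundingRect(k); print(x,y,w,h)
for v in range(y,y+h,6):
    r=np.where(m[v,x:x+w])[0]+x; print(v,r.min(),r.max(),onz("wrist",(r.min()+r.max())/2,v,.06,c).round(4))
E
```

```text
t 19.8 eef [ 0.4685 -0.1412  0.1645] shift cm [-0.05  0.03 12.25] yawturn 0.2
(np.float64(319.0761625439903), np.float64(198.54546662984168))
(np.float64(317.45980297752396), np.float64(183.40773653369715))
309 186 28 34
186 314 336 [ 0.4596 -0.1355  0.06  ]
192 312 332 [ 0.4641 -0.1383  0.06  ]
198 313 333 [ 0.4689 -0.138   0.06  ]
204 309 333 [ 0.4735 -0.14    0.06  ]
210 309 333 [ 0.4784 -0.1405  0.06  ]
216 320 334 [ 0.4837 -0.1363  0.06  ]
```

carry_out([
  [-0.1, 0, 2.5, 0, 1],
  [0, 0, 3, 0, 1],
  [0, 0, 3, 0, 1],
  [0, 0, 2.5, 0, 1],
  [0, 0, 1, 0, 1],
  [0, 0, 0, 0, 1],
  [0, 0, 0, 0, 1],
])

```text
t: 20.5
eef_pos: [0.4702, -0.1415, 0.0454]
tool_rot: [0.001, 0.052, 0.999, -0.0]
contact_force: [0.5, 0.1, -0.2]
gripper_width: 0.999
grasp_force: 0.0
```

```bash
python3 - <<'E'
from h import *
to([.47,-.1405,.042]); print(st()[2]["contact_force"])
E
```

```text
t 20.5 eef [ 0.4702 -0.1415  0.0454] shift cm [0.03 0.1  0.34] yawturn 0.19
[ 0.51462595  0.11096209 -0.18939986]
```

carry_out([
  [0, 0.1, 0.3, 0, -1],
  [0, 0, 0, 0, -1],
  [0, 0, 0, 0, -1],
  [0, 0, 0, 0, -1],
  [0, 0, 0, 0, -1],
  [0, 0, 0, 0, -1],
  [0, 0, 0, 0, -1],
  [0, 0, 0, 0, -1],
], force=50)

```text
t: 21.3
eef_pos: [0.4695, -0.1401, 0.0418]
tool_rot: [0.0, 0.052, 0.999, 0.0]
contact_force: [-1.9, 1.6, 6.1]
gripper_width: 0.287
grasp_force: 48.7
```

carry_out([
  [0.5, 0, 0, 0, -1],
  [0.5, 0, 0, 0, -1],
  [0.5, 0, 0, 0, -1],
  [0.5, 0, 0, 0, -1],
  [0.4, 0, 0, 0, -1],
  [0.1, 0, 0, 0, -1],
  [0, 0, 0, 0, -1],
  [0, 0, 0, 0, -1],
])

```text
t: 22.1
eef_pos: [0.4475, -0.1377, 0.0419]
tool_rot: [0.003, 0.051, 0.999, -0.0]
contact_force: [8.4, 1.1, -3.9]
gripper_width: 0.285
grasp_force: 49.3
```

carry_out([
  [0.2, 0, 0, 0, -1],
  [0.2, 0, 0, 0, -1],
  [0, 0, 0, 0, -1],
  [0, 0, 0, 0, -1],
])

```text
t: 22.5
eef_pos: [0.4447, -0.1374, 0.042]
tool_rot: [0.004, 0.051, 0.999, -0.0]
contact_force: [11.7, 0.8, -7.8]
gripper_width: 0.287
grasp_force: 49.8
```

carry_out([
  [0.1, 0, 0, 0, -1],
  [0, 0, 0, 0, -1],
  [0, 0, 0, 0, -1],
])

```text
t: 22.8
eef_pos: [0.4447, -0.1374, 0.0421]
tool_rot: [0.005, 0.051, 0.999, -0.001]
contact_force: [14.4, -0.1, -10.5]
gripper_width: 0.287
grasp_force: 49.8
```

At the stop: 25 mm of travel, and the force rises with no more motion. I hold it well over two seconds.

carry_out([
  [0.1, 0, 0, 0, -1],
  [0, 0, 0, 0, -1],
  [0, 0, 0, 0, -1],
  [0, 0, 0, 0, -1],
  [0, 0, 0, 0, -1],
  [0, 0, 0, 0, -1],
  [0, 0, 0, 0, -1],
  [0, 0, 0, 0, -1],
  [0, 0, 0, 0, -1],
  [0, 0, 0, 0, -1],
  [0, 0, 0, 0, -1],
  [0, 0, 0, 0, -1],
])

```text
t: 24.0
eef_pos: [0.4447, -0.1373, 0.0421]
tool_rot: [0.006, 0.051, 0.999, -0.001]
contact_force: [17.2, -0.1, -15.4]
gripper_width: 0.285
grasp_force: 50.0
```

carry_out([
  [0, 0, 0, 0, -1],
  [0, 0, 0, 0, -1],
  [0, 0, 0, 0, -1],
  [0, 0, 0, 0, -1],
  [0, 0, 0, 0, -1],
  [0, 0, 0, 0, -1],
  [0, 0, 0, 0, -1],
  [0, 0, 0, 0, -1],
  [0, 0, 0, 0, -1],
  [0, 0, 0, 0, -1],
  [0, 0, 0, 0, -1],
  [0, 0, 0, 0, -1],
])

```text
t: 25.2
eef_pos: [0.4447, -0.1373, 0.0421]
tool_rot: [0.006, 0.051, 0.999, -0.001]
contact_force: [17.4, -0.1, -14.5]
gripper_width: 0.288
grasp_force: 50.0
```

carry_out([
  [-0.5, 0, 0, 0, -1],
  [-0.6, 0, 0, 0, -1],
  [-0.6, 0, 0, 0, -1],
  [-0.6, 0, 0, 0, -1],
  [-0.6, 0, 0, 0, -1],
  [0, 0, 0, 0, -1],
  [0, 0, 0, 0, -1],
  [0, 0, 0, 0, -1],
])

```text
t: 26.0
eef_pos: [0.468, -0.1399, 0.0418]
tool_rot: [0.001, 0.051, 0.999, 0.0]
contact_force: [3.5, 2.2, 6.1]
gripper_width: 0.288
grasp_force: 51.9
```

carry_out([
  [-0.1, 0, 0, 0, 1],
  [0, 0, 0, 0, 1],
  [0, 0, 0, 0, 1],
  [0, 0, 0, 0, 1],
  [0, 0, 0, 0, 1],
  [0, 0, -3, 0, 1],
  [0, 0, -4, 0, 1],
  [0, 0, -4, 0, 1],
  [0, 0, -4, 0, 1],
  [0, 0, -3, 0, 1],
], force=40)

```text
t: 27.0
eef_pos: [0.4685, -0.1404, 0.2238]
tool_rot: [0.001, 0.052, 0.999, -0.0]
contact_force: [0.7, -0.6, 0.6]
gripper_width: 0.999
grasp_force: 0.0
```

carry_out([
  [-0.5, 2, 0, 0, 1],
  [-0.5, 3, 0, 0, 1],
  [-0.5, 3, 0, 0, 1],
  [-0.5, 3, 0, 0, 1],
  [-0.5, 3, 0, 0, 1],
  [0, 1.5, 0, 0, 1],
  [0, 0, 0, 0, 1],
  [0, 0, 0, 0, 1],
  [0, 0, 0, 0, 1],
])

```text
t: 27.9
eef_pos: [0.5088, 0.0098, 0.2212]
tool_rot: [-0.0, 0.053, 0.999, -0.0]
contact_force: [-0.7, 0.4, -0.9]
gripper_width: 0.999
grasp_force: 0.0
```

```bash
python3 - <<'E'
from h import *
c=imaging.calibration("wrist"); im=save("wrist","w6"); to([.4925,.0533,.2])
for p in([.4925,.0533,.053],[.5549,-.0245,.053],[.47,-.1405,.06]): print(pix("wrist",p,c))
E
```

```text
t 27.95 eef [0.5089 0.0098 0.2212] shift cm [2.08 4.16 2.12] yawturn 0.05
(np.float64(363.5805710872347), np.float64(155.64049352851538))
(np.float64(289.1759985779898), np.float64(226.1765007707124))
(np.float64(149.5685824015556), np.float64(154.63145508504562))
```

View pics/w6.png

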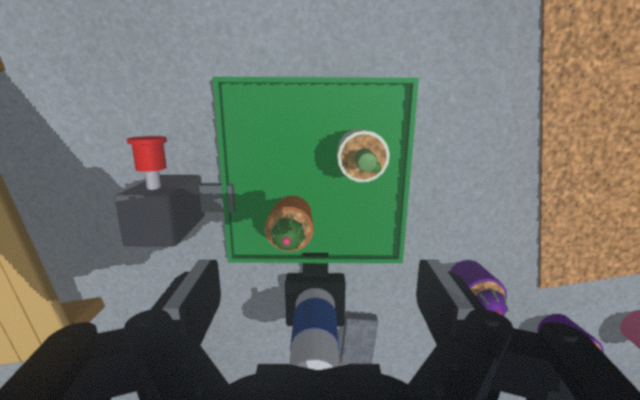

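White rim at (363,156) and terracotta at (289,222): both unmoved and upright. The knob is back in. I pick up the terracotta pot first.

carry_out([
  [-2, -1.2, 1, 0, 1],
  [-2, -1.2, 3, 0, 1],
  [-0.9, -0.5, 3, 0, 1],
  [0, 0, 0, 0, 1],
  [0, 0, 3, 0, 1],
  [0, 0, 4, 0, 1],
  [0, 0, 4, 0, 1],
  [0, 0, 2, 0, 1],
  [0, 0, 0, 0, 1],
  [0, 0, 0, 0, 1],
])

```text
t: 28.95
eef_pos: [0.5555, -0.0227, 0.0226]
tool_rot: [0.0, 0.052, 0.999, 0.0]
contact_force: [-0.3, -0.3, 0.6]
gripper_width: 0.996
grasp_force: 0.0
```

```bash
python3 - <<'E'
from h import *
to([.5549,-.0245,.02]); print(st()[2]["contact_force"])
E
```

```text
t 28.95 eef [ 0.5555 -0.0227  0.0226] shift cm [ 0.04 -0.19  0.26] yawturn 0.16
[-0.34968582 -0.32156894  0.59630863]
```

carry_out([
  [0, -0.2, 0.2, 0, -1],
  [0, 0, 0, 0, -1],
  [0, 0, 0, 0, -1],
  [0, 0, 0, 0, -1],
  [0, 0, 0, 0, -1],
  [0, 0, 0, 0, -1],
  [0, 0, -3, 0, -1],
  [0, 0, -4, 0, -1],
  [0, 0, -4, 0, -1],
  [0, 0, -4, 0, -1],
  [0, 0, 0, 0, -1],
  [0, 0, 0, 0, -1],
])

```text
t: 30.15
eef_pos: [0.555, -0.0244, 0.1703]
tool_rot: [0.001, 0.052, 0.999, 0.0]
contact_force: [-1.2, 0.1, -2.2]
gripper_width: 0.546
grasp_force: 42.2
```

```bash
python3 - <<'E'
from h import *
to([.57,-.337,.17])
E
```

```text
t 30.15 eef [ 0.555  -0.0244  0.1703] shift cm [-4.710e+00 -3.094e+01  2.000e-02] yawturn 0.19
```

carry_out([
  [-0.2, -2, 0, 0, -1],
  [-0.5, -3, 0, 0, -1],
  [-0.5, -3.3, 0, 0, -1],
  [-0.5, -3.3, 0, 0, -1],
  [-0.5, -3.3, 0, 0, -1],
  [-0.5, -3.3, 0, 0, -1],
  [-0.5, -3.3, 0, 0, -1],
  [-0.5, -3.3, 0, 0, -1],
  [-0.5, -3, 0, 0, -1],
  [-0.5, -2.2, 0, 0, -1],
  [0, -1, 0, 0, -1],
  [0, 0, 0, 0, -1],
])

```text
t: 31.35
eef_pos: [0.5679, -0.3387, 0.1675]
tool_rot: [-0.002, 0.053, 0.999, 0.0]
contact_force: [-0.0, -0.9, -1.5]
gripper_width: 0.553
grasp_force: 42.2
```

carry_out([
  [0, 0, 0, 0, -1],
  [0, 0, 0, 0, -1],
  [0, 0, 0, 0, -1],
])

```text
t: 31.65
eef_pos: [0.57, -0.336, 0.1693]
tool_rot: [0.0, 0.051, 0.999, 0.0]
contact_force: [-0.2, 0.5, -1.6]
gripper_width: 0.551
grasp_force: 42.2
```

```bash
python3 - <<'E'
from h import *
c=imaging.calibration("wrist"); save("wrist","w7"); to([.57,-.337,.0855])
for x,y in((.16,.06),(.16,-.06),(-.16,-.06),(-.16,.06)):
    a=np.radians(3.75); print(pix("wrist",[.5115+x*np.cos(a)-y*np.sin(a),-.339+x*np.sin(a)+y*np.cos(a),.07],c))
E
```

```text
t 31.7 eef [ 0.5699 -0.3364  0.1694] shift cm [-0.01 -0.07  8.39] yawturn 0.29
(np.float64(411.14796337435047), np.float64(302.3403687292846))
(np.float64(269.5446546379236), np.float64(322.69809082803533))
(np.float64(153.54323741340596), np.float64(-145.75897754915485))
(np.float64(361.8777774186261), np.float64(-190.71153997222729))
```

View pics/w7.png

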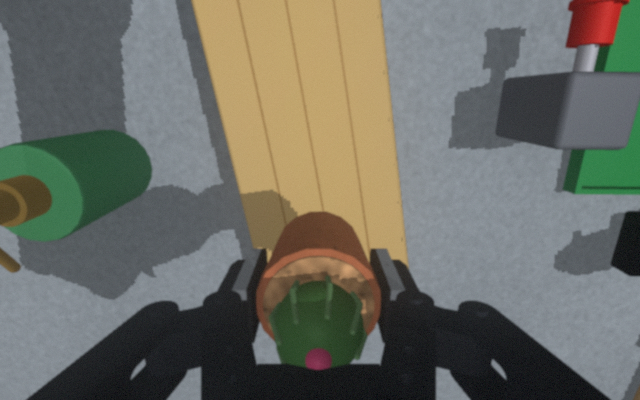

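The shelf edges at row 240 (245 and 405) match the model within 4 px, so the pot is centred over the board. I lower it.

carry_out([
  [0, 0, 2.5, 0, -1],
  [0, 0, 3, 0, -1],
  [0, 0, 2, 0, -1],
  [0, 0, 0.6, 0, -1],
  [0, 0, 0, 0, -1],
  [0, 0, 0, 0, -1],
  [0, 0, 0, 0, -1],
])

```text
t: 32.4
eef_pos: [0.5705, -0.3382, 0.0897]
tool_rot: [0.001, 0.052, 0.999, -0.0]
contact_force: [-0.1, -0.2, -1.3]
gripper_width: 0.549
grasp_force: 42.3
```

carry_out([
  [0, 0, 0.1, 0, -1],
  [0, 0, 0, 0, -1],
  [0, 0, 0, 0, -1],
])

```text
t: 32.7
eef_pos: [0.5696, -0.3377, 0.0875]
tool_rot: [0.0, 0.052, 0.999, -0.0]
contact_force: [0.4, 0.0, -1.2]
gripper_width: 0.549
grasp_force: 42.3
```

carry_out([
  [0, 0, 0.1, 0, -1],
  [0, 0, 0, 0, -1],
  [0, 0, 0, 0, -1],
])

```text
t: 33.0
eef_pos: [0.5695, -0.3377, 0.0862]
tool_rot: [-0.0, 0.052, 0.999, 0.0]
contact_force: [0.1, 0.2, -1.8]
gripper_width: 0.548
grasp_force: 42.3
```

carry_out([
  [0, 0, 0.1, 0, -1],
  [0, 0, 0, 0, -1],
  [0, 0, 0, 0, -1],
])

```text
t: 33.3
eef_pos: [0.5696, -0.3377, 0.0858]
tool_rot: [0.0, 0.052, 0.999, 0.0]
contact_force: [-2.3, 1.5, 4.5]
gripper_width: 0.548
grasp_force: 42.7
```

carry_out([
  [0, 0, 0.1, 0, -1],
  [0, 0, 0, 0, -1],
  [0, 0, 0, 0, -1],
])

```text
t: 33.6
eef_pos: [0.5696, -0.3378, 0.0858]
tool_rot: [0.0, 0.052, 0.999, 0.0]
contact_force: [-4.9, 3.2, 11.4]
gripper_width: 0.55
grasp_force: 43.6
```

Contact. I release, rise and return to the white pot.

carry_out([
  [0, 0, -0.1, 0, -1],
  [0, 0, 0, 0, 0.6],
  [0, 0, 0, 0, 1],
  [0, 0, 0, 0, 1],
  [0, 0, 0, 0, 1],
  [0, 0, 0, 0, 1],
  [0, 0, -3, 0, 1],
  [0, 0, -4, 0, 1],
  [0, 0, -4, 0, 1],
  [0, 0, -1, 0, 1],
  [0, 0, 0, 0, 1],
])

```text
t: 34.7
eef_pos: [0.5706, -0.3384, 0.2075]
tool_rot: [0.002, 0.052, 0.999, -0.001]
contact_force: [0.5, -0.1, 0.5]
gripper_width: 1.002
grasp_force: 0.0
```

```bash
python3 - <<'E'
from h import *
to([.4925,.0533,.2])
E
```

```text
t 34.7 eef [ 0.5706 -0.3384  0.2075] shift cm [11.81 38.15  0.65] yawturn 0.18
```

carry_out([
  [0.6, 2, 0, 0, 1],
  [1, 3.5, 0, 0, 1],
  [1.2, 3.8, 0, 0, 1],
  [1.2, 3.8, 0, 0, 1],
  [1.2, 3.8, 0, 0, 1],
  [1.2, 3.8, 0, 0, 1],
  [1.2, 3.8, 0, 0, 1],
  [1.2, 3.8, 0, 0, 1],
  [1.2, 3.8, 0, 0, 1],
  [1, 3.5, 0, 0, 1],
  [0.8, 2.5, 0, 0, 1],
  [0, 0, 0, 0, 1],
])

```text
t: 35.9
eef_pos: [0.4894, 0.0577, 0.2036]
tool_rot: [-0.002, 0.048, 0.999, 0.0]
contact_force: [-0.1, -0.2, 0.7]
gripper_width: 1.004
grasp_force: 0.0
```

carry_out([
  [0, 0, 3, 0, 1],
  [0, 0, 3, 0, 1],
  [0, 0, 0, 0, 1],
  [0, 0, 0, 0, 1],
  [0, 0, 0, 0, 1],
])

```text
t: 36.4
eef_pos: [0.4921, 0.0531, 0.1462]
tool_rot: [0.001, 0.052, 0.999, 0.0]
contact_force: [0.6, -0.1, 0.3]
gripper_width: 1.002
grasp_force: 0.0
```

```bash
python3 - <<'E'
from h import *
c=imaging.calibration("wrist"); im=save("wrist","w8"); to([.4925,.0533,.018])
print(pix("wrist",[.4925,.0533,.053],c))
g=cv2.inRange(cv2.cvtColor(im,cv2.COLOR_RGB2HSV),(0,0,150),(180,60,255)); g[260:]=0; g[:,:215]=0; g[:,430:]=0
cs,_=cv2.findContours(g,0,1); k=max(cs,key=cv2.contourArea); print(cv2.boundingRect(k))
s=save("scene","s2"); a=cv2.resize(s[100:260,190:450],(520,320),interpolation=3)
cv2.imwrite("pics/mix.png",np.vstack([cv2.resize(im[:,:,::-1],(520,280)),a[:,:,::-1]]))
E
```

```text
t 36.45 eef [0.4923 0.0533 0.1464] shift cm [ 0.000e+00 -1.000e-02  1.284e+01] yawturn 0.16
(np.float64(319.01614687553854), np.float64(201.28432929187204))
(215, 0, 215, 260)
```

View pics/mix.png

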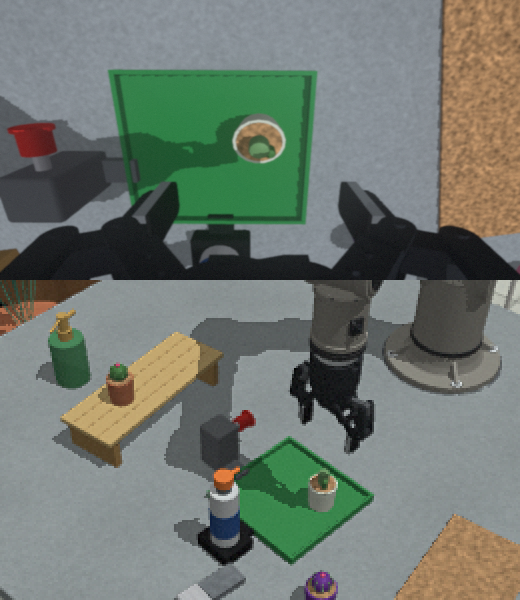

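The white rim at mix (259,141), wrist (319,201), is exactly as predicted. The terracotta pot stands on the shelf at mix (120,385). I descend.

carry_out([
  [0, 0, 3, 0, 1],
  [0, 0, 3.5, 0, 1],
  [0, 0, 3.5, 0, 1],
  [0, 0, 2.7, 0, 1],
  [0, 0, 0, 0, 1],
  [0, 0, 0, 0, 1],
  [0, 0, 0, 0, 1],
])

```text
t: 37.2
eef_pos: [0.4929, 0.0537, 0.0201]
tool_rot: [0.002, 0.052, 0.999, 0.0]
contact_force: [0.4, -0.8, 0.3]
gripper_width: 0.998
grasp_force: 0.0
```

carry_out([
  [0, 0, 0, 0, -1],
  [0, 0, 0, 0, -1],
  [0, 0, 0, 0, -1],
  [0, 0, 0, 0, -1],
  [0, 0, 0, 0, -1],
  [0, 0, 0, 0, -1],
  [0, 0, -3, 0, -1],
  [0, 0, -4, 0, -1],
  [0, 0, -4, 0, -1],
  [0, 0, -4.2, 0, -1],
  [0, 0, 0, 0, -1],
  [0, 0, 0, 0, -1],
])

```text
t: 38.4
eef_pos: [0.4917, 0.0535, 0.1711]
tool_rot: [0.001, 0.052, 0.999, 0.0]
contact_force: [-0.8, -0.6, -1.4]
gripper_width: 0.548
grasp_force: 42.0
```

```bash
python3 - <<'E'
from h import *
to([.45,-.343,.17])
E
```

```text
t 38.4 eef [0.4917 0.0535 0.1711] shift cm [  0.06 -39.87   0.08] yawturn 0.19
```

carry_out([
  [0, -2, 0, 0, -1],
  [0, -3.5, 0, 0, -1],
  [0, -4, 0, 0, -1],
  [0, -4, 0, 0, -1],
  [0, -4, 0, 0, -1],
  [0, -4, 0, 0, -1],
  [0, -4, 0, 0, -1],
  [0, -4, 0, 0, -1],
  [0, -4, 0, 0, -1],
  [0, -3.5, 0, 0, -1],
  [0, -2.3, 0, 0, -1],
  [0, -0.6, 0, 0, -1],
])

```text
t: 39.6
eef_pos: [0.4479, -0.3461, 0.1682]
tool_rot: [-0.002, 0.054, 0.999, -0.0]
contact_force: [0.1, 0.1, -1.2]
gripper_width: 0.547
grasp_force: 42.0
```

carry_out([
  [0, 0, 0, 0, -1],
  [0, 0, 0, 0, -1],
  [0, 0, 0, 0, -1],
])

```text
t: 39.9
eef_pos: [0.4506, -0.3416, 0.1697]
tool_rot: [-0.0, 0.05, 0.999, 0.001]
contact_force: [0.4, -0.1, -1.3]
gripper_width: 0.546
grasp_force: 42.0
```

carry_out([
  [0, 0, 2.5, 0, -1],
  [0, 0, 3, 0, -1],
  [0, 0, 2, 0, -1],
  [0, 0, 0.6, 0, -1],
  [0, 0, 0, 0, -1],
  [0, 0, 0, 0, -1],
  [0, 0, 0, 0, -1],
])

```text
t: 40.6
eef_pos: [0.4512, -0.3438, 0.0906]
tool_rot: [0.001, 0.051, 0.999, -0.0]
contact_force: [0.3, 0.4, -2.2]
gripper_width: 0.55
grasp_force: 42.0
```

carry_out([
  [0, 0, 0.2, 0, -1],
  [0, 0, 0, 0, -1],
  [0, 0, 0, 0, -1],
])

```text
t: 40.9
eef_pos: [0.4504, -0.3435, 0.0875]
tool_rot: [0.0, 0.052, 0.999, -0.0]
contact_force: [0.5, -0.2, -1.5]
gripper_width: 0.552
grasp_force: 42.0
```

carry_out([
  [0, 0, 0.1, 0, -1],
  [0, 0, 0, 0, -1],
  [0, 0, 0.1, 0, -1],
  [0, 0, 0, 0, -1],
  [0, 0, 0, 0, -1],
])

```text
t: 41.4
eef_pos: [0.4502, -0.3434, 0.0852]
tool_rot: [-0.0, 0.052, 0.999, 0.0]
contact_force: [-0.3, 0.2, -1.6]
gripper_width: 0.552
grasp_force: 42.0
```

carry_out([
  [0, 0, 0.1, 0, -1],
  [0, 0, 0, 0, -1],
  [0, 0, 0, 0, -1],
])

```text
t: 41.7
eef_pos: [0.4504, -0.3435, 0.0844]
tool_rot: [0.0, 0.052, 0.999, -0.0]
contact_force: [-1.2, 0.6, 1.3]
gripper_width: 0.554
grasp_force: 42.3
```

Contact. I release, rise and check.

carry_out([
  [0, 0, 0, 0, 0.6],
  [0, 0, 0, 0, 1],
  [0, 0, 0, 0, 1],
  [0, 0, 0, 0, 1],
  [0, 0, 0, 0, 1],
  [0, 0, -3, 0, 1],
  [0, 0, -4, 0, 1],
  [0, 0, -4, 0, 1],
  [0, 0, -4, 0, 1],
  [0, 0, 0, 0, 1],
  [0, 0, 0, 0, 1],
])

```text
t: 42.8
eef_pos: [0.4507, -0.3437, 0.2352]
tool_rot: [0.001, 0.052, 0.999, -0.0]
contact_force: [0.8, 0.4, 0.0]
gripper_width: 0.999
grasp_force: 0.0
```

carry_out([
  [0, 3, 0, 0, 1],
  [0, 4, 0, 0, 1],
  [0, 4, 0, 0, 1],
  [0, 4, 0, 0, 1],
  [0, 3, 0, 0, 1],
  [0, 0, 0, 0, 1],
  [0, 0, 0, 0, 1],
  [0, 0, 0, 0, 1],
  [0, 0, 0, 0, 1],
  [0, 0, 0, 0, 1],
  [0, 0, 0, 0, 1],
])

```text
t: 43.9
eef_pos: [0.4687, -0.1651, 0.2342]
tool_rot: [-0.0, 0.052, 0.999, -0.0]
contact_force: [-1.7, -0.5, 0.9]
gripper_width: 0.997
grasp_force: 0.0
```

```bash
python3 - <<'E'
from h import *
s=save("scene","s3"); a=cv2.resize(s[80:340,180:460],(700,600)[:2],interpolation=3); cv2.imwrite("pics/fin.png",a[:,:,::-1])
E
```

```text
(no output)
```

View pics/fin.png

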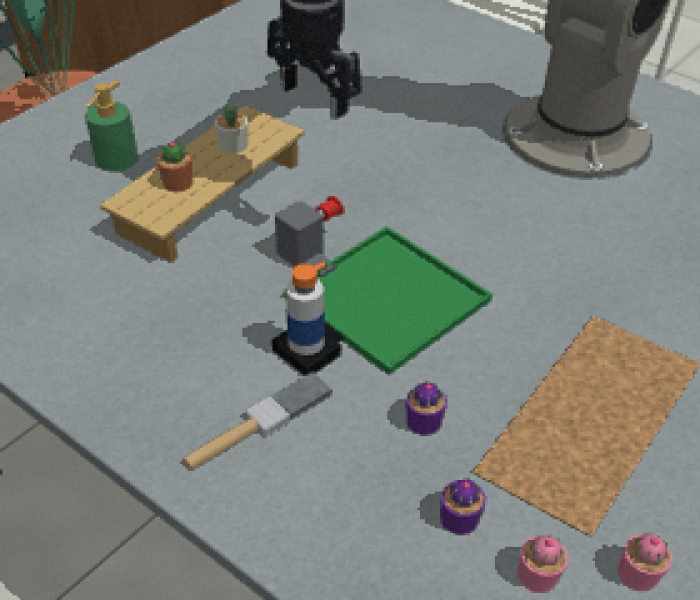

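Both pots stand upright on the shelf at (175,170) and (232,135). The cap is up, the knob is in, and the bystanders are untouched.

```bash
python3 -c "
from station import bot
print(bot.hand_in())"
```

```text
the job is handed in; nothing more can be done
None
```

The job is handed in: both pots on the mat (terracotta and white) stood in the tray while the cap was pressed to its stop and the drain knob held out for over two seconds, and they now stand upright on the shelf; I touched nothing else.

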